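Hold the pendulum gauge at the marked slope

ROBOT

A 6-joint arm with a two-finger parallel gripper is mounted at the origin on a cart in front of the work surface, level with it; the furniture and walls round the work are solid. World frame = base frame: x ahead of the robot, y to its left, z up, the work surface at z = 0. Lengths are in m, angles in rad, forces in N, time in s.
With the tool pointing down it reaches from about 0.25 to 0.725 m from the base axis. Payload 4 kg.
Tool frame: the origin (TCP) lies on the centre line of the jaws, within the pads' length; the fingertips stand arm.tcp_to_tips ahead of it and the grasp point (between the pads) lies 3 mm ahead of it (arm.tcp_to_tips is the distance from the TCP to the fingertips, in m); z points along the fingers, x is the direction in which the jaws open and shut, and the axes are right-handed (so a half turn about z gives the same grasp; the last joint's range is limited). The gripper opens to 85 mm and grips with 20 to 120 N. Pads are 22 mm wide; open, the fingers measure 114 mm over their backs; the gripper's body (76 mm by 85 mm) begins 54 mm behind the grasp point. The pads swing forward as they close: fully open they stand 13 mm farther back than shut.
Start: joints at [1.28, 0.241, 0.005, 1.335, 0, 1.571], TCP at [0.143, 0.479, 0.253] pointing down, gripper open.
Joint ranges: [-2.72, 2.72], [-1.05, 1.87], [-1.09, 1.28], [-1.99, 2.15], [-1.42, 1.44], [-3.14, 3.14]. Speed limits (rad/s): [2.79, 2.79, 3.14, 3.14, 3.14, 3.14].

INTERFACE

Orientations are given as a rotation vector (axis times angle).
In Python, from station import arm gives the robot as it stands. The module is installed in compiled form; this text tells all that it offers.
- The arm moves only by the tool jog_arm, never from a script. Its argument "increments" is a list of rows, each an object with "translation": the shift along the tool's x, y, z in mm, a list of three; "twist": the turn about the tool's z in units of 6 degrees (1.0 is 6 degrees). In form: [{"translation": [x, y, z], "twist": twist}, ...]. A call has exactly 10 rows; each row shifts and turns the commanded pose from where the row before left it, along the tool's axes as they then stand; what a row does not reach is not made up. A row lasts 1/12 s, in which the tool goes at most 41.7 mm and 7.16 degrees, less where a joint would pass 70% of its speed; a pose out of reach is approached as far as the arm can. A call with a gripper value outside its range is refused whole. "hand" is the closure, from 0 (fully open) to 1 (shut), set as the call begins (left out, the last holds). The fingers move at their own pace and stop on an object; "squeeze" is the grip in N (left out, the last holds). Time passes only in rows, so rows that do not move let the fingers close, or fill a call up. It gives the time, the measured TCP pose, the force and the opening at its end, in the units of the state.
- arm.get_obs(): the state, without advancing time (a new reading comes with each control period).
- arm.snapshot(name): name is "scene" or "top" or "wrist"; returns a dict with "pixels" (384x512x3 uint8, red, green, blue), "intrinsics" (3x3 intrinsics, pixels), "view" (4x4, takes a point from world to camera coordinates); the wrist camera has in their place "mount" (4x4, takes a point from camera to tool coordinates, whose origin is the TCP and whose axes are the tool frame's). Camera axes: x right, y down, z forward; pixel columns grow to the right and rows downward; lengths in m; the calibration is good to about 2 mm. The wrist camera is an equidistant fisheye: a pixel r from the principal point sees the ray r / f radians off the axis. A picture is of the moment at which its call begins: read the wrist's pose just before it. There is no depth.
- arm.job_done(): hands the job in, once; it reports no verdict.
Trained networks look in a picture, given as the dict that the camera call returned (one of the last four; its "shot" number tells which), for a name from the list of things; names that differ only in an ending like _2 or _b are one class to them, and where a whole thing is asked for, a point or a joint stands for the part that bears it (a point fixed in the world has none). Each returns a list of dicts, best first, with "p" (0 to 1); they miss things now and then, are a little off and sometimes report something else, mostly with a low value. They report only what shows in the picture. A call takes as long as a camera call.
- arm.spot_in(picture, thing): "rect" ([left, top, width, height] as shares, 0 to 1, of the picture: columns of its width, rows of its height, round what is visible of it).
The state is a dict: "t": time; "q": joint angles; "qvel": joint speeds; "joint_torque": joint torques, N m; "ee_pos": TCP position; "orientation": TCP orientation; "force": force on the tool from outside, world axes, zero at the start; "ft_torque": the same for the moment, N m; "grip_width": opening from 0.0 (shut) to 1.0 (fully open).
Only numpy, scipy, OpenCV 4.12 (cv2) and the standard library are available. Lean on these libraries where they do the work, as an engineer would, in place of code of your own. Each camera call takes 0.05 s, during which the arm holds its last target.

TASK

Pick up the pendulum angle gauge by its wooden handle and set it down level across the dark half-round batten of the uneven timber offcut, its foot running along the offcut and centred on the batten. Then rock it on the batten until the swinging pointer settles on the red mark of its dial, and finish while holding it there in the gripper, still resting on the batten and still, so that the slope can be scribed along its foot. Leave the tape roll, the small tin, the painted panel and the wax lump where they are.

Things in the scene. Friction and masses are not known exactly. Their poses are not given: they have to be found in the camera images.
- gauge: loose pendulum angle gauge, about 0.4 kg in all, standing upright: flat aluminium foot 44 x 140 x 12 mm (x, y, z), a blue round case of 116 mm diameter and 22 mm thick above it (dial axis 70 mm above the underside), and on top the wooden handle. Origin: centre of the foot's underside; z up, y along the foot, the white dial faces -x (toward the robot and turned somewhat to the robot's right: yaw 0 to 0.7 rad). Total height 174 mm
- gauge_handle (a point): centre of the gauge's wooden handle, 152 mm above the underside of the foot; the handle is a block 26 mm (gauge x) by 34 mm (gauge y), 44 mm tall (130 to 174 mm above the underside); either pair of sides can be gripped from above. Below it is a 38 mm wide collar, its top 133 mm above the underside
- gauge_pointer (a joint): angle of the pendulum pointer relative to the case, rad: 0 when the gauge stands level, positive when the tip is toward the gauge's +y (left seen from the robot), which happens when the +y end of the foot is lowered: it settles at the gauge's own lean in the dial plane. It swings freely, nearly 3 times a second, and settles about 2 s after the gauge comes to rest
- gauge_mark (a joint): angle of the red mark on the dial's rim, rad, same zero and sense as the pointer; set anew each time between 0.17 and 0.30 (toward +y) and stiff, so it stays where it is
- pointer_tip (a point): tip of the black pointer, 47 mm below the dial axis when level; its axes turn with the pointer
- mark_tip (a point): the inner end of the red mark, 47 mm from the dial axis; its axes turn with the mark
- stud: pale timber offcut screwed to the bench, 60 x 222 mm (x, y), its top uneven: 34 mm high on its +y half, 26 mm on its -y half. Origin: centre of its underside, x across, y along it, yaw 0 to 0.7 rad
- stud_batten: dark half-round batten fixed across the middle of the offcut: 60 mm long along the offcut's x, round top of 24 mm radius whose axis lies 40 mm above the bench; same origin and axes as the offcut
- stud_crest (a point): middle of the batten's crest, 64 mm above the bench; axes as the offcut
- tape_roll: roll of masking tape, 93 mm across, 24 mm high, bystander; origin under its centre
- tin_plum: small open tin, 58 mm across, 50 mm high, bystander; origin under its centre
- study_orange: small painted panel, 81 x 96 x 11 mm, bystander; origin under its centre
- wax_lump: reddish lump of wax, 31 mm across, 22 mm high, bystander; origin under its centre

How it is judged:
By the outcome, as a careful person would: the job done as asked, in the order asked, and still so for the second after the job is handed in, while the arm keeps its last pose, push and grip.
It also fails if it takes over 51 s, if anything falls off the work surface, if the arm or the gripper's body presses on something with over 40 N, if the wrist force passes 120 N, or if a joint passes its speed limit or range.

## Working session

There is one attempt and no reset: what is moved stays moved. The work goes in short steps, Python scripts to look and compute and a tool call to move; the robot and the scene stay as the last step left them, time stands still between calls to the robot, and variables do not carry over. Pictures are saved under pics/ and viewed, and the job is handed in when it is done.

Besides the shell and the picture viewer there is one more tool, called after "Request:" by a JSON object that holds its "name" and its "arguments". jog_arm: Moves the arm, as the interface text tells. Its arguments: {"type":"object","properties":{"increments":{"type":"array"},"hand":{"type":"number"},"squeeze":{"type":"number"}},"required":["increments"]}

```bash
mkdir -p pics; cat > h.py <<'E'
import numpy as np,cv2
from station import arm
from scipy.spatial.transform import Rotation as R
def snap(n,fn):
    s=arm.snapshot(n); cv2.imwrite('pics/'+fn,cv2.cvtColor(s['pixels'],cv2.COLOR_RGB2BGR)); return s
def ray(s,u,v):
    K=np.array(s['intrinsics']);V=np.array(s['view'])
    d=np.linalg.inv(K)@[u,v,1]; Rm=V[:3,:3]
    return -Rm.T@V[:3,3], Rm.T@d
def onz(s,u,v,z):
    o,d=ray(s,u,v); return o+d*(z-o[2])/d[2]
def proj(s,p):
    V=np.array(s['view']);c=V[:3,:3]@np.array(p)+V[:3,3]; q=np.array(s['intrinsics'])@c; return q[:2]/q[2]
E
python3 - <<'E'
from h import *
o=arm.get_obs();print(o,arm.tcp_to_tips)
for n in('scene','top'):
    s=snap(n,n+'0.png');print(n,np.array(s['intrinsics']).round(1).tolist(),np.array(s['view']).round(3).tolist())
    for t in ['gauge','gauge_handle','stud','stud_batten','tape_roll','tin_plum','study_orange','wax_lump','pointer_tip','gauge_mark']:
        r=arm.spot_in(s,t)[:2]; print(t,[(round(x['p'],2),(np.array(x['rect'])*[512,384,512,384]).round(1).tolist()) for x in r])
E
```

```text
{'t': 0.0, 'q': array([ 1.27996623e+00,  2.41413595e-01,  3.70626142e-03,  1.33521582e+00,
       -9.42419598e-06,  1.57078250e+00]), 'qvel': array([-0.00102331, -0.000637  , -0.00222551,  0.00045725,  0.0005206 ,
       -0.00136984]), 'joint_torque': array([-6.10251227e-04, -3.72320938e+01,  2.52405059e+01,  1.72685419e-02,
       -8.94169398e-05, -2.57450381e-06]), 'ee_pos': array([0.14320403, 0.4784267 , 0.25240576]), 'orientation': array([ 2.51885113,  1.87535602, -0.00266977]), 'force': array([-1.18213959,  0.1470285 , -0.38044118]), 'ft_torque': array([ 0.00240215,  0.03686254, -0.01885282]), 'grip_width': 1.0007741052951278} 0.022
scene [[439.5, 0.0, 256.0], [0.0, 439.5, 196.6], [0.0, 0.0, 1.0]] [[0.875, -0.484, -0.015, -0.521], [-0.277, -0.475, -0.835, 0.259], [0.397, 0.735, -0.55, 1.006], [0.0, 0.0, 0.0, 1.0]]
gauge [(0.58, [229.2, 221.1, 39.8, 85.8])]
gauge_handle [(0.58, [226.6, 223.3, 41.4, 79.9]), (0.19, [273.1, 196.9, 19.4, 26.2])]
stud [(0.74, [163.9, 179.3, 74.7, 32.1])]
stud_batten [(0.9, [190.0, 177.2, 22.5, 23.2])]
tape_roll [(0.79, [252.9, 185.1, 29.3, 21.5]), (0.
[... 188 characters left out ...]
, 177.3, 9.4, 8.3])]
pointer_tip []
gauge_mark [(0.71, [188.7, 179.3, 25.8, 20.8])]
top [[418.9, 0.0, 267.9], [0.0, 418.9, 190.6], [0.0, 0.0, 1.0]] [[-0.005, -1.0, 0.006, 0.009], [-0.986, 0.004, -0.165, 0.62], [0.165, -0.006, -0.986, 0.886], [0.0, 0.0, 0.0, 1.0]]
gauge [(0.9, [316.1, 248.1, 65.8, 21.9])]
gauge_handle [(0.81, [318.7, 248.5, 64.5, 19.6])]
stud [(0.79, [127.6, 198.9, 92.0, 80.0])]
stud_batten [(0.6, [159.6, 218.3, 34.1, 36.2])]
tape_roll [(0.88, [196.5, 137.2, 43.0, 43.0]), (0.65, [320.0, 247.8, 63.6, 20.1])]
tin_plum [(0.8, [255.1, 144.7, 24.5, 29.9]), (0.17, [318.5, 246.2, 63.2, 18.8])]
study_orange [(0.62, [319.4, 141.1, 39.8, 28.5])]
wax_lump []
pointer_tip []
gauge_mark []
```

```bash
python3 - <<'E'
import cv2
a=cv2.imread('pics/top0.png');cv2.imwrite('pics/top0z.png',cv2.resize(a[120:300,110:400],None,fx=2.75,fy=2.75,interpolation=cv2.INTER_CUBIC))
a=cv2.imread('pics/scene0.png');cv2.imwrite('pics/scene0z.png',cv2.resize(a[160:320,150:360],None,fx=3.5,fy=3.5,interpolation=cv2.INTER_CUBIC))
E
```

```text
(no output)
```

View pics/top0z.png

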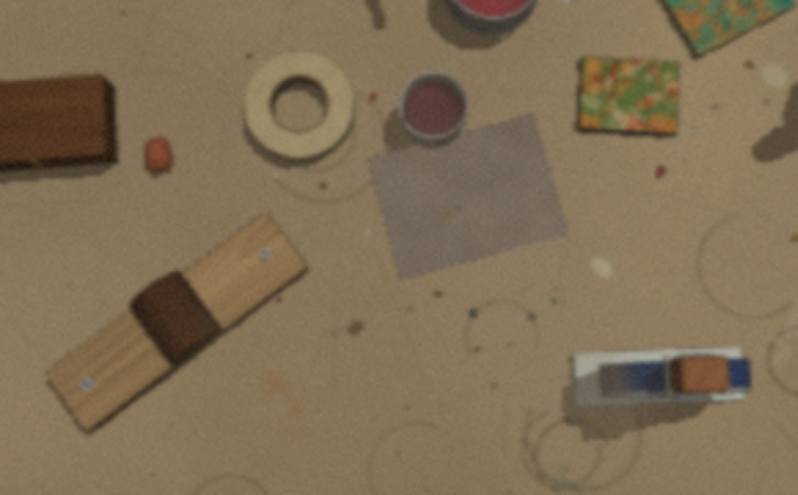

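View pics/scene0z.png

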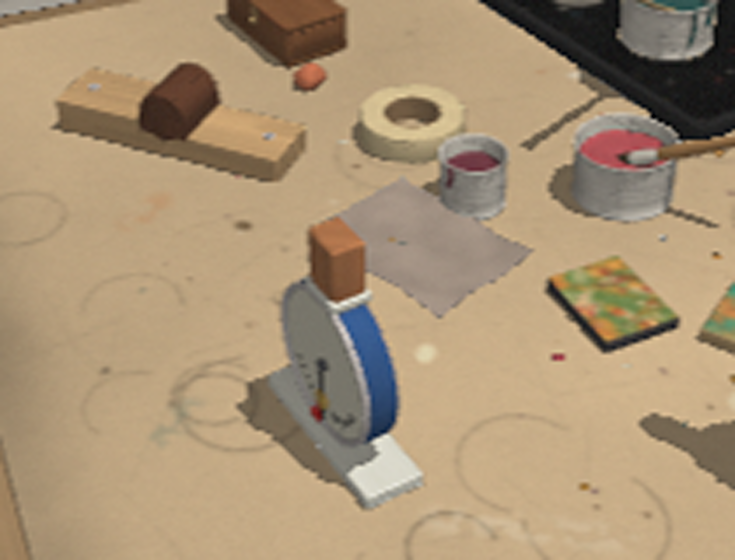

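```bash
cat > fit.py <<'E'
from h import *
from scipy.optimize import least_squares
s=arm.snapshot('top')
def z2(p): return (np.array(p)+.5)/2.75-.5+[110,120]
def fit(loc,px,x0):
    loc=np.array(loc,float);px=np.array([z2(p) for p in px])
    def f(x):
        c,sn=np.cos(x[2]),np.sin(x[2])
        return np.concatenate([proj(s,[x[0]+c*l[0]-sn*l[1],x[1]+sn*l[0]+c*l[1],l[2]])-q for l,q in zip(loc,px)])
    r=least_squares(f,x0);print(r.x.round(4),r.fun.round(1));return r.x
# gauge
fit([(.022,.07,.012),(.022,-.07,.012),(-.022,-.07,.012),(-.022,.07,.012),(.013,.017,.174),(.013,-.017,.174),(-.013,-.017,.174),(-.013,.017,.174)],
 [(573,355),(740,347),(747,398),(577,405),(672,357),(726,355),(730,392),(676,394)],[.4,-.2,.05])
fit([(.03,.111,.034),(-.03,.111,.034),(.03,-.111,.026),(-.03,-.111,.026)],[(47,375),(88,430),(267,212),(307,268)],[.4,.2,.6])
E
python3 fit.py
python3 - <<'E'
import cv2
a=cv2.imread('pics/top0.png')
for n,(r0,r1,c0,c1) in {'g':(235,285,300,390),'s':(190,285,120,230)}.items():
    cv2.imwrite(f'pics/{n}z.png',cv2.resize(a[r0:r1,c0:c1],None,fx=7,fy=7 if n=='g' else 6 and 7)[:600,:800])
E
```

```text
[ 0.4741 -0.1766  0.0416] [-0.8 -0.5 -0.4 -0.5 -1.3  0.5 -1.   0.9  1.8 -0.3 -0.  -0.4 -0.3  0.1
  1.4  0.2]
[0.5216 0.2161 0.6509] [-1.1 -0.4 -0.5  1.5  0.3 -0.8  1.3 -0.5]
```

View pics/gz.png

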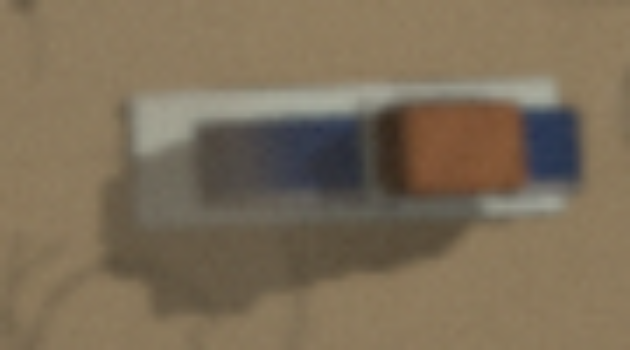

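```bash
cat >> fit.py <<'E'
def z2(p): return (np.array(p)+.5)/7-.5+[300,235]
fit([(.022,.07,.012),(.022,-.07,.012),(-.022,-.07,.012),(-.022,.07,.012),(.013,.017,.174),(.013,-.017,.174),(-.013,-.017,.174),(-.013,.017,.174)],
 [(132,94),(554,77),(563,210),(137,224),(404,105),(522,100),(526,186),(409,193)],[.4,-.2,.05])
E
python3 fit.py
```

```text
[ 0.4741 -0.1766  0.0416] [-0.8 -0.5 -0.4 -0.5 -1.3  0.5 -1.   0.9  1.8 -0.3 -0.  -0.4 -0.3  0.1
  1.4  0.2]
[0.5216 0.2161 0.6509] [-1.1 -0.4 -0.5  1.5  0.3 -0.8  1.3 -0.5]
[ 0.4749 -0.178   0.0307] [-0.5 -0.4  0.3 -0.2  0.6  0.4 -0.1  0.6 -0.7 -0.8  0.3 -0.8  0.7  0.8
 -0.5  0.5]
```

View pics/sz.png

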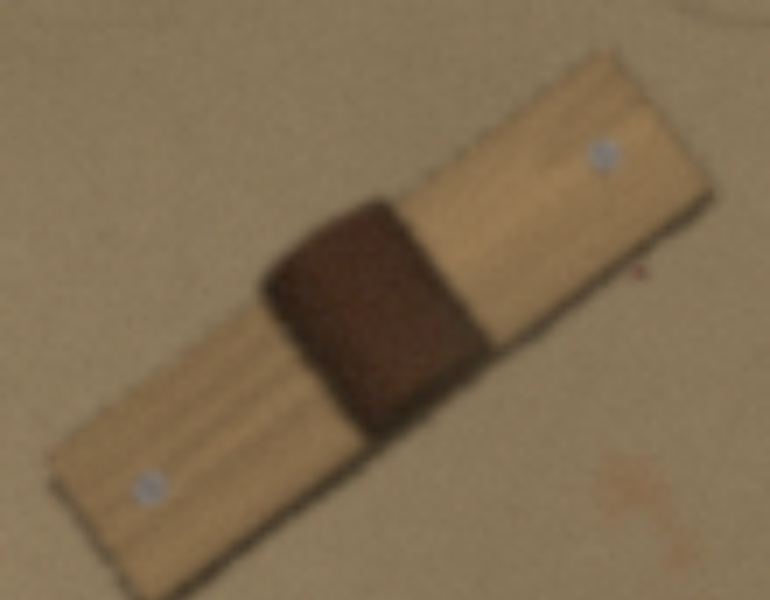

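```bash
cat >> fit.py <<'E'
def z2(p): return (np.array(p)+.5)/7-.5+[120,190]
print('stud')
x=fit([(.03,.111,.034),(-.03,.111,.034),(.03,-.111,.026),(-.03,-.111,.026)],[(50,466),(148,603),(608,52),(714,188)],[.4,.2,.6])
y=np.array([.4749,-.178,.0307])
def W(x,l): c,sn=np.cos(x[2]),np.sin(x[2]); return [x[0]+c*l[0]-sn*l[1],x[1]+sn*l[0]+c*l[1],l[2]]
for n in('top','scene'):
    s=arm.snapshot(n); im=cv2.resize(cv2.cvtColor(s['pixels'],cv2.COLOR_RGB2BGR),None,fx=4,fy=4,interpolation=cv2.INTER_CUBIC)
    def pl(x,P,col,cl=True):
        q=np.array([(proj(s,W(x,l))+.5)*4-.5 for l in P]).round().astype(int); cv2.polylines(im,[q.reshape(-1,1,2)],cl,col,1)
    pl(x,[(.03,.111,.034),(-.03,.111,.034),(-.03,0,.034),(.03,0,.034)],(0,255,0));pl(x,[(.03,-.111,.026),(-.03,-.111,.026),(-.03,0,.026),(.03,0,.026)],(0,255,0))
    pl(x,[(.03,0,.064),(-.03,0,.064)],(255,255,0),False)
    for sx in(-.03,.03): pl(x,[(sx,.024*np.cos(a),.04+.024*np.sin(a)) for a in np.linspace(0,np.pi,15)],(0,0,255),False)
    pl(y,[(.022,.07,.012),(.022,-.07,.012),(-.022,-.07,.012),(-.022,.07,.012)],(0,255,0))
    pl(y,[(.013,.017,.174),(.013,-.017,.174),(-.013,-.017,.174),(-.013,.017,.174)],(0,0,255))
    b=im[4*160:4*310,4*155:4*300] if n=='scene' else im[4*185:4*285,4*120:4*392]
    cv2.imwrite('pics/ov_%s.png'%n,cv2.resize(b,None,fx=.73,fy=.73) if n=='top' else b)
E
python3 fit.py|tail -2
```

```text
stud
[0.522  0.2167 0.6499] [-1.3 -0.7  0.1  1.6  0.4 -1.2  0.8  0.1]
```

View pics/ov_top.png

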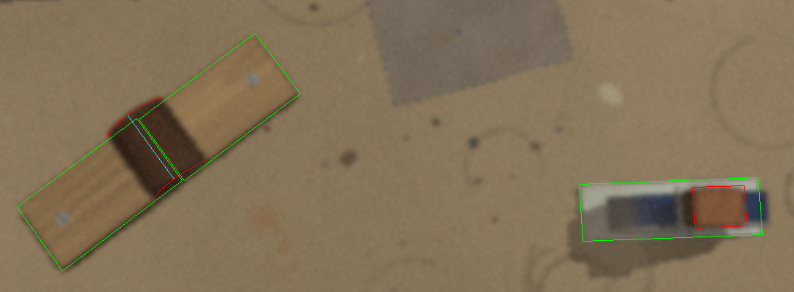

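View pics/ov_scene.png

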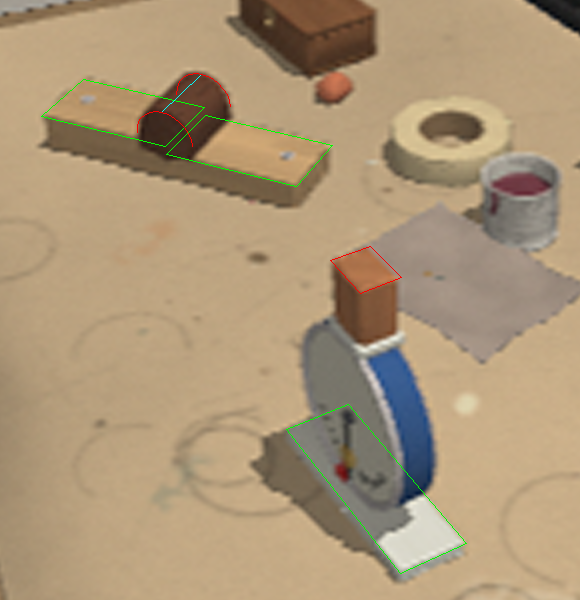

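```bash
cat >> h.py <<'E'
def plan(tp,yaw):
    """delta in tool axes to TCP pos tp, with tool x along world yaw (mod pi)"""
    o=arm.get_obs();M=R.from_rotvec(o['orientation']).as_matrix()
    cy=np.arctan2(M[1,0],M[0,0]); d=(yaw-cy+np.pi/2)%np.pi-np.pi/2
    print('t',round(o['t'],2),'pos',o['ee_pos'].round(4),'yaw',round(cy,3),'toolz',M[:,2].round(3),'F',o['force'].round(1),'w',round(o['grip_width'],3),'q',o['q'].round(2))
    print('tool delta mm',(M.T@(np.array(tp)-o['ee_pos'])*1000).round(1),'twist units',round(np.degrees(-d)/6,2))
E
python3 -c "
from h import *
plan([.4749,-.178,.25],.0307)"
```

```text
t 1.35 pos [0.1434 0.479  0.2533] yaw 1.28 toolz [ 0. -0. -1.] F [ 0.4  0.5 -0.6] w 1.005 q [ 1.28  0.24  0.01  1.34 -0.    1.57]
tool delta mm [-534.4  506.     3.4] twist units 11.93
```

Request:
{"name": "jog_arm", "arguments": {"increments": [{"translation":[-28,26.5,0],"twist":0},{"translation":[-28,26.5,0],"twist":0},{"translation":[-28,26.5,0],"twist":0},{"translation":[-28,26.5,0],"twist":0},{"translation":[-28,26.5,0],"twist":0},{"translation":[-28,26.5,0],"twist":0},{"translation":[-28,26.5,0],"twist":0},{"translation":[-28,26.5,0],"twist":0},{"translation":[-28,26.5,0],"twist":0},{"translation":[-28,26.5,0],"twist":0}], "hand": 0, "squeeze": 60}}

```text
t: 2.18
ee_pos: [0.3174, 0.1331, 0.2537]
orientation: [2.519, 1.877, 0.002]
force: [1.1, 0.2, -0.1]
grip_width: 1.0
```

Request:
{"name": "jog_arm", "arguments": {"increments": [{"translation":[-28,26.5,0],"twist":0},{"translation":[-28,26.5,0],"twist":0},{"translation":[-28,26.5,0],"twist":0},{"translation":[-28,26.5,0],"twist":0},{"translation":[-28,26.5,0],"twist":0},{"translation":[0,0,0],"twist":1},{"translation":[0,0,0],"twist":1},{"translation":[0,0,0],"twist":1},{"translation":[0,0,0],"twist":1},{"translation":[0,0,0],"twist":1}]}}

```text
t: 3.02
ee_pos: [0.4038, -0.0376, 0.2533]
orientation: [-2.923, -1.151, 0.0]
force: [0.8, -0.9, 0.3]
grip_width: 0.998
```

```bash
python3 -c "
from h import *
plan([.4749,-.178,.25],.0307)
s=snap('wrist','w1.png');print(s['intrinsics'],np.array(s['mount']).round(4).tolist())"
```

```text
t 3.02 pos [ 0.4038 -0.0376  0.2533] yaw 0.75 toolz [-0. -0. -1.] F [ 0.8 -0.9  0.3] w 0.998 q [-0.09  0.05 -0.22  1.3  -0.    0.73]
tool delta mm [-43.7 151.2   3.3] twist units 6.87
[[297.31863964   0.         252.84946869]
 [  0.         297.31863964 188.53516372]
 [  0.           0.           1.        ]] [[1.0, 0.0006, 0.0005, -0.0011], [-0.0007, 0.965, 0.2621, -0.0654], [-0.0003, -0.2621, 0.965, -0.1206], [0.0, 0.0, 0.0, 1.0]]
```

View pics/w1.png

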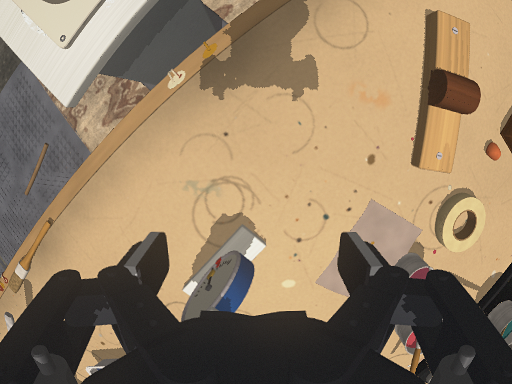

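Request:
{"name": "jog_arm", "arguments": {"increments": [{"translation":[0,0,0],"twist":0.98},{"translation":[0,0,0],"twist":0.98},{"translation":[0,0,0],"twist":0.98},{"translation":[0,0,0],"twist":0.98},{"translation":[0,0,0],"twist":0.98},{"translation":[0,0,0],"twist":0.98},{"translation":[0,0,0],"twist":0.98},{"translation":[16.7,35.6,0],"twist":0},{"translation":[16.7,35.6,0],"twist":0},{"translation":[16.7,35.6,0],"twist":0}]}}

```text
t: 3.9
ee_pos: [0.4585, -0.1429, 0.2537]
orientation: [3.141, 0.067, 0.002]
force: [0.7, 0.7, 0.3]
grip_width: 1.0
```

Request:
{"name": "jog_arm", "arguments": {"increments": [{"translation":[16.7,35.6,0],"twist":0},{"translation":[0,0,0],"twist":0},{"translation":[0,0,0],"twist":0},{"translation":[0,0,0],"twist":0},{"translation":[0,0,0],"twist":0},{"translation":[0,0,0],"twist":0},{"translation":[0,0,0],"twist":0},{"translation":[0,0,0],"twist":0},{"translation":[0,0,0],"twist":0},{"translation":[0,0,0],"twist":0}]}}

```text
t: 4.73
ee_pos: [0.4759, -0.1767, 0.2536]
orientation: [3.141, 0.061, 0.001]
force: [0.8, 0.5, -0.7]
grip_width: 1.002
```

```bash
cat >> h.py <<'E'
def wproj(s,o,p):
    M=R.from_rotvec(o['orientation']).as_matrix(); t=M.T@(np.array(p)-o['ee_pos']); m=np.array(s['mount']);c=m[:3,:3].T@(t-m[:3,3])
    K=np.array(s['intrinsics']); th=np.arctan2(np.hypot(c[0],c[1]),c[2]); ph=np.arctan2(c[1],c[0]); return np.array([K[0,2]+K[0,0]*th*np.cos(ph),K[1,2]+K[1,1]*th*np.sin(ph)])
def W(x,l): c,sn=np.cos(x[2]),np.sin(x[2]); return [x[0]+c*l[0]-sn*l[1],x[1]+sn*l[0]+c*l[1],l[2]]
STUD=np.array([.522,.2167,.6499]);G=np.array([.4749,-.178,.0307])
def seg(P,n=12): 
    P=np.array(P+[P[0]],float); return [a+(b-a)*t for a,b in zip(P[:-1],P[1:]) for t in np.linspace(0,1,n)]
def overlay(name,fn,crop=None,f=2,g=None,draw=True):
    o=arm.get_obs();s=arm.snapshot(name); im=cv2.resize(cv2.cvtColor(s['pixels'],cv2.COLOR_RGB2BGR),None,fx=f,fy=f,interpolation=cv2.INTER_CUBIC)
    pj=(lambda p:wproj(s,o,p)) if name=='wrist' else (lambda p:proj(s,p))
    def pl(x,P,col,cl=True):
        q=np.array([(pj(W(x,l))+.5)*f-.5 for l in (seg(P) if cl else P)]).round().astype(int); cv2.polylines(im,[q.reshape(-1,1,2)],False,col,1)
    x=STUD
    if draw:
        pl(x,[(.03,.111,.034),(-.03,.111,.034),(-.03,0,.034),(.03,0,.034)],(0,255,0));pl(x,[(.03,-.111,.026),(-.03,-.111,.026),(-.03,0,.026),(.03,0,.026)],(0,255,0))
        for sx in(-.03,.03): pl(x,[(sx,.024*np.cos(a),.04+.024*np.sin(a)) for a in np.linspace(0,np.pi,15)],(0,0,255),False)
    if g is not None:
        pl(g,[(.022,.07,.012),(.022,-.07,.012),(-.022,-.07,.012),(-.022,.07,.012)],(0,255,0))
        pl(g,[(.013,.017,.174),(.013,-.017,.174),(-.013,-.017,.174),(-.013,.017,.174)],(0,0,255))
    if crop: r0,r1,c0,c1=crop; im=im[int(r0*f):int(r1*f),int(c0*f):int(c1*f)]
    cv2.imwrite('pics/'+fn,im); return s,o
E
python3 -c "
from h import *
overlay('wrist','w2.png',f=1.5,g=G)
plan([.4749,-.178,.161],.0307)"
```

```text
t 4.78 pos [ 0.4759 -0.1768  0.2535] yaw 0.039 toolz [ 0. -0. -1.] F [ 0.3 -0.1 -0.4] w 0.995 q [-0.36  0.26  0.03  1.34 -0.    1.18]
tool delta mm [-1.1  1.1 92.5] twist units 0.07
```

View pics/w2.png

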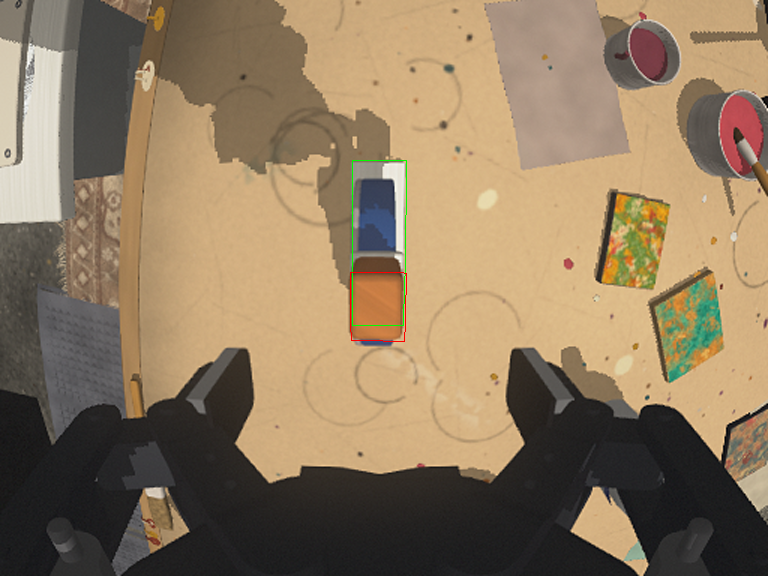

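Request:
{"name": "jog_arm", "arguments": {"increments": [{"translation":[-1.4,1.1,20],"twist":0.07},{"translation":[0,0,20],"twist":0},{"translation":[0,0,20],"twist":0},{"translation":[0,0,20],"twist":0},{"translation":[0,0,12],"twist":0},{"translation":[0,0,0],"twist":0},{"translation":[0,0,0],"twist":0},{"translation":[0,0,0],"twist":0},{"translation":[0,0,0],"twist":0},{"translation":[0,0,0],"twist":0}]}}

```text
t: 5.62
ee_pos: [0.4754, -0.1785, 0.1625]
orientation: [3.14, 0.048, 0.004]
force: [-0.2, -0.1, -0.1]
grip_width: 1.001
```

```bash
python3 -c "
from h import *
plan([.4745,-.178,.161],.0307)
overlay('wrist','w3.png',f=1.5)"
```

```text
t 5.62 pos [ 0.4754 -0.1785  0.1625] yaw 0.031 toolz [ 0.002 -0.001 -1.   ] F [-0.2 -0.1 -0.1] w 1.001 q [-0.36  0.31 -0.14  1.11  0.    1.18]
tool delta mm [-0.9 -0.6  1.5] twist units -0.0
```

View pics/w3.png

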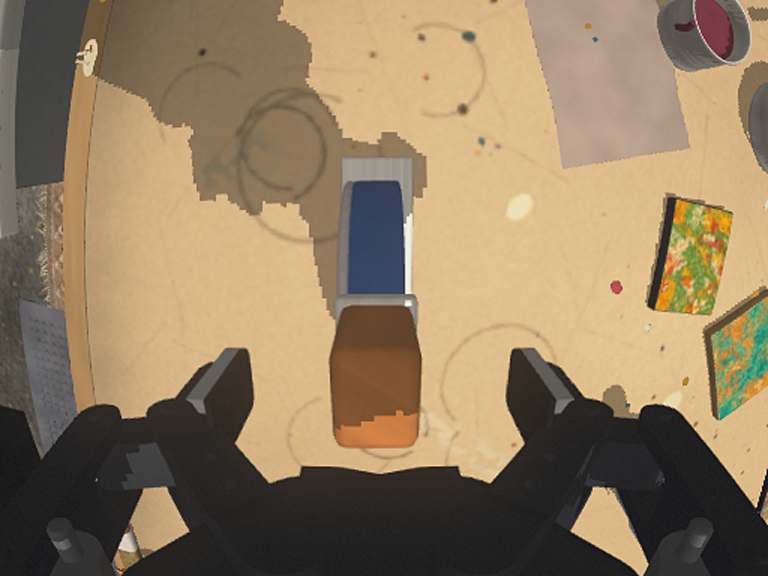

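Request:
{"name": "jog_arm", "arguments": {"increments": [{"translation":[-0.9,0,1.5],"twist":0},{"translation":[0,0,0],"twist":0},{"translation":[0,0,0],"twist":0},{"translation":[0,0,0],"twist":0},{"translation":[0,0,0],"twist":0},{"translation":[0,0,0],"twist":0},{"translation":[0,0,0],"twist":0},{"translation":[0,0,0],"twist":0},{"translation":[0,0,0],"twist":0},{"translation":[0,0,0],"twist":0}], "hand": 1, "squeeze": 40}}

```text
t: 6.5
ee_pos: [0.4739, -0.1783, 0.1599]
orientation: [3.141, 0.048, 0.001]
force: [0.9, -0.2, -0.5]
grip_width: 0.3
```

Request:
{"name": "jog_arm", "arguments": {"increments": [{"translation":[0,0,0],"twist":0},{"translation":[0,0,0],"twist":0},{"translation":[0,0,0],"twist":0},{"translation":[0,0,-3],"twist":0},{"translation":[0,0,-5],"twist":0},{"translation":[0,0,-10],"twist":0},{"translation":[0,0,-20],"twist":0},{"translation":[0,0,-20],"twist":0},{"translation":[0,0,-20],"twist":0},{"translation":[0,0,-12],"twist":0}]}}

```text
t: 7.33
ee_pos: [0.474, -0.1785, 0.2525]
orientation: [3.14, 0.048, 0.003]
force: [1.4, -0.7, -3.2]
grip_width: 0.303
```

```bash
python3 -c "
from h import *
plan([.522,.2167,.255],.6499)
overlay('wrist','w4.png',f=1.5)"
```

```text
t 7.33 pos [ 0.474  -0.1785  0.2525] yaw 0.031 toolz [ 0.002 -0.001 -1.   ] F [ 1.4 -0.7 -3.2] w 0.303 q [-0.36  0.25  0.02  1.33 -0.    1.18]
tool delta mm [  60.1 -393.5   -2.7] twist units -5.91
```

View pics/w4.png

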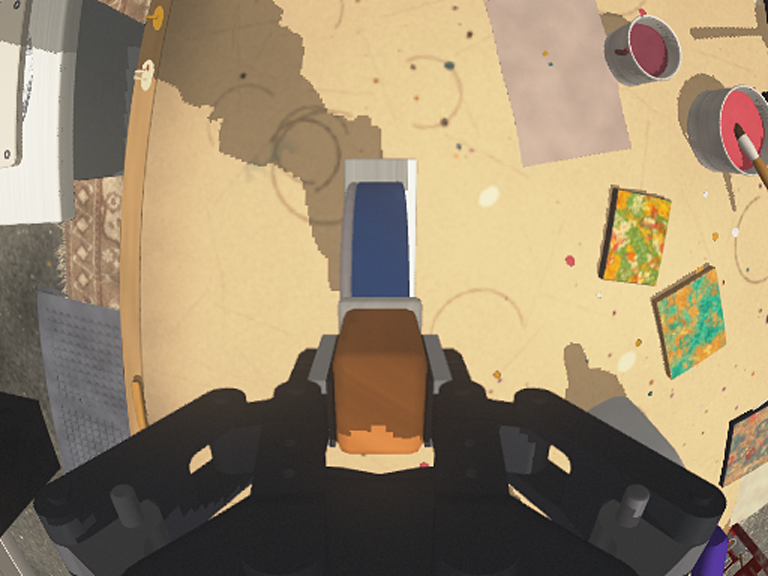

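View pics/scene0.png

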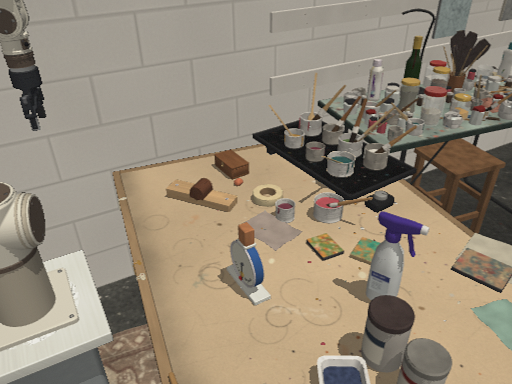

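```bash
python3 -c "
from h import *
s,o=overlay('scene','s5.png',crop=(130,330,150,350),f=3,draw=False)
V=np.array(s['view']);print(-V[:3,:3].T@V[:3,3])
for t in ['pointer_tip','gauge_mark','mark_tip','gauge_pointer']:
  print(t,arm.spot_in(s,t)[:2])"
```

```text
[ 0.1283918  -0.86838023  0.76118864]
pointer_tip []
gauge_mark []
mark_tip []
gauge_pointer [{'rect': [0.4691, 0.6034, 0.0072, 0.031], 'p': 0.59}, {'rect': [0.3232, 0.4659, 0.1314, 0.087], 'p': 0.35}]
```

View pics/s5.png

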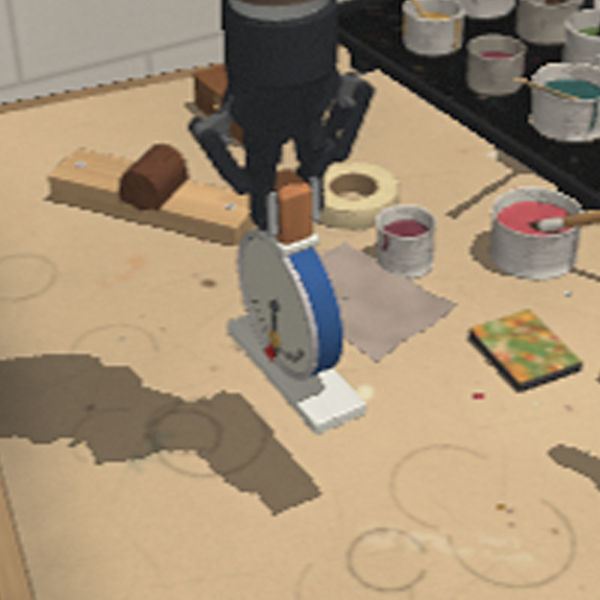

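```bash
python3 -c "
from h import *
s=arm.snapshot('scene');C=np.array([.1284,-.868,.761])
for x in(.25,.3,.35):
  for y in(-.2,-.3,-.4,-.45):
    for z in (.2,.3,.4):
      d=C-[x,y,z]; print(x,y,z,'dist',np.linalg.norm(d).round(2),'px',proj(s,[x,y,z]).round(),'foot',proj(s,[x,y,z-.07]).round(),'yaw',np.arctan2(-d[1],-d[0]).round(2),'elev',np.degrees(np.arctan2(d[2],np.hypot(d[0],d[1]))).round())
"
```

```text
0.25 -0.2 0.2 dist 0.88 px [148. 258.] foot [153. 284.] yaw 1.39 elev 40.0
0.25 -0.2 0.3 dist 0.82 px [140. 215.] foot [145. 246.] yaw 1.39 elev 34.0
0.25 -0.2 0.4 dist 0.77 px [130. 167.] foot [137. 202.] yaw 1.39 elev 28.0
0.25 -0.3 0.2 dist 0.81 px [165. 290.] foot [170. 317.] yaw 1.36 elev 44.0
0.25 -0.3 0.3 dist 0.74 px [157. 246.] foot [163. 278.] yaw 1.36 elev 38.0
0.25 -0.3 0.4 dist 0.68 px [148. 195.] foot [155. 232.] yaw 1.36 elev 32.0
0.25 -0.4 0.2 dist 0.74 px [186. 330.] foot [190. 358.] yaw 1.32 elev 49.0
0.25 -0.4 0.3 dist 0.67 px [179. 284.] foot [184. 317.] yaw 1.32 elev 44.0
0.25 -0.4 0.4 dist 0.6 px [171. 230.] foot [177. 269.] yaw 1.32 elev 37.0
0.25 -0.45 0.2 dist 0.71 px [198. 353.] foot [202. 381.] yaw 1.29 elev 52.0
0.25 -0.45 0.3 dist 0.63 px [192. 307.] foot [196. 340.] yaw 1.29 elev 47.0
0.25 -0.45 0.4 dist 0.57 px [184. 252.] foot [190. 291.] yaw 1.29 elev 40.0
0.3 -0.2 0.2 dist 0.89 px [172. 249.] foot [177. 275.] yaw 1.32 elev 39.0
0.3 -0.2 0.3 dist 0.83 px [166. 208.] foot [171. 237.] yaw 1.32 elev 34.0
0.3 -0.2 0.4 dist 0.78 px [159. 160.] foot [164. 1
[... 890 characters left out ...]
. 187.] yaw 1.25 elev 27.0
0.35 -0.3 0.2 dist 0.83 px [217. 271.] foot [219. 298.] yaw 1.2 elev 43.0
0.35 -0.3 0.3 dist 0.76 px [213. 228.] foot [216. 258.] yaw 1.2 elev 37.0
0.35 -0.3 0.4 dist 0.71 px [209. 178.] foot [212. 214.] yaw 1.2 elev 31.0
0.35 -0.4 0.2 dist 0.76 px [242. 306.] foot [243. 334.] yaw 1.13 elev 47.0
0.35 -0.4 0.3 dist 0.69 px [239. 262.] foot [241. 294.] yaw 1.13 elev 42.0
0.35 -0.4 0.4 dist 0.63 px [237. 209.] foot [239. 247.] yaw 1.13 elev 35.0
0.35 -0.45 0.2 dist 0.73 px [256. 327.] foot [257. 355.] yaw 1.08 elev 50.0
0.35 -0.45 0.3 dist 0.66 px [255. 281.] foot [256. 314.] yaw 1.08 elev 44.0
0.35 -0.45 0.4 dist 0.6 px [254. 227.] foot [255. 266.] yaw 1.08 elev 37.0
```

Request:
{"name": "jog_arm", "arguments": {"increments": [{"translation":[-16,19.7,-20.7],"twist":0},{"translation":[-16,19.7,-20.7],"twist":0},{"translation":[-16,19.7,-20.7],"twist":0},{"translation":[-16,19.7,-20.7],"twist":0},{"translation":[-16,19.7,-20.7],"twist":0},{"translation":[-16,19.7,-20.7],"twist":0},{"translation":[-16,19.7,-20.7],"twist":0},{"translation":[-16,19.7,-20.7],"twist":0},{"translation":[-16,19.7,-20.7],"twist":0},{"translation":[-16,19.7,-20.7],"twist":0}]}}

```text
t: 8.52
ee_pos: [0.3187, -0.3807, 0.4568]
orientation: [-3.14, -0.048, 0.002]
force: [0.7, -0.3, -3.8]
grip_width: 0.303
```

Request:
{"name": "jog_arm", "arguments": {"increments": [{"translation":[0,0,0],"twist":-1.12},{"translation":[0,0,0],"twist":-1.12},{"translation":[0,0,0],"twist":-1.12},{"translation":[0,0,0],"twist":-1.12},{"translation":[0,0,0],"twist":-1.12},{"translation":[0,0,0],"twist":-1.12},{"translation":[0,0,0],"twist":-1.12},{"translation":[0,0,0],"twist":-1.12},{"translation":[0,0,0],"twist":-1.12},{"translation":[0,0,0],"twist":-1.12}]}}

```text
t: 9.35
ee_pos: [0.3197, -0.38, 0.4556]
orientation: [-2.582, -1.785, 0.0]
force: [-0.4, 1.0, -3.8]
grip_width: 0.294
```

```bash
python3 -c "
from h import *
plan([.32,-.38,.46],1.2)
s,o=overlay('scene','s6.png',crop=(100,330,120,340),f=1,draw=False)
c=cv2.cvtColor(s['pixels'],cv2.COLOR_RGB2BGR);cv2.imwrite('pics/s6full.png',c)
np.savez('s6.npz',px=s['pixels'],K=s['intrinsics'],V=s['view'])
for t in ['pointer_tip','gauge_mark','mark_tip','gauge_pointer','gauge']:
  print(t,[(x['p'],(np.array(x['rect'])*[512,384,512,384]).round(1)) for x in arm.spot_in(s,t)[:2]])"
```

```text
t 9.35 pos [ 0.3197 -0.38    0.4556] yaw 1.209 toolz [-0.002  0.002 -1.   ] F [-0.4  1.  -3.8] w 0.294 q [-0.87  0.26  0.55  1.87  0.   -0.51]
tool delta mm [ 0.1  0.2 -4.4] twist units 0.09
pointer_tip [(0.69, array([208.9, 230.9,  14.5,  21.5]))]
gauge_mark [(0.55, array([2.104e+02, 2.558e+02, 2.000e-01, 6.800e+00]))]
mark_tip [(0.51, array([203.3, 252.4,  11.3,  14.6]))]
gauge_pointer [(0.54, array([213.2, 230.3,   9. ,  26.9]))]
gauge [(0.85, array([173. , 163. ,  86.4, 114.6])), (0.5, array([275. , 199.5,  17.7,  20.5]))]
```

View pics/s6full.png

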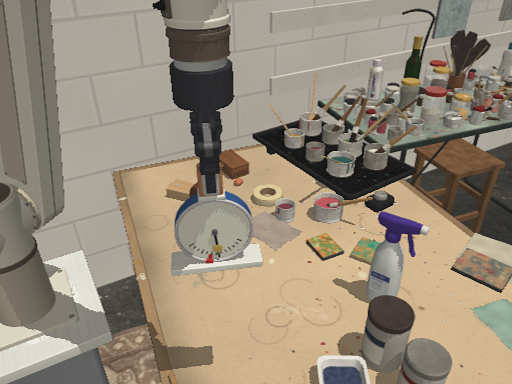

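```bash
python3 -c "
import cv2
a=cv2.imread('pics/s6full.png');cv2.imwrite('pics/s6z.png',cv2.resize(a[205:280,165:265],None,fx=8,fy=8,interpolation=cv2.INTER_CUBIC))"
```

```text
(no output)
```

View pics/s6z.png

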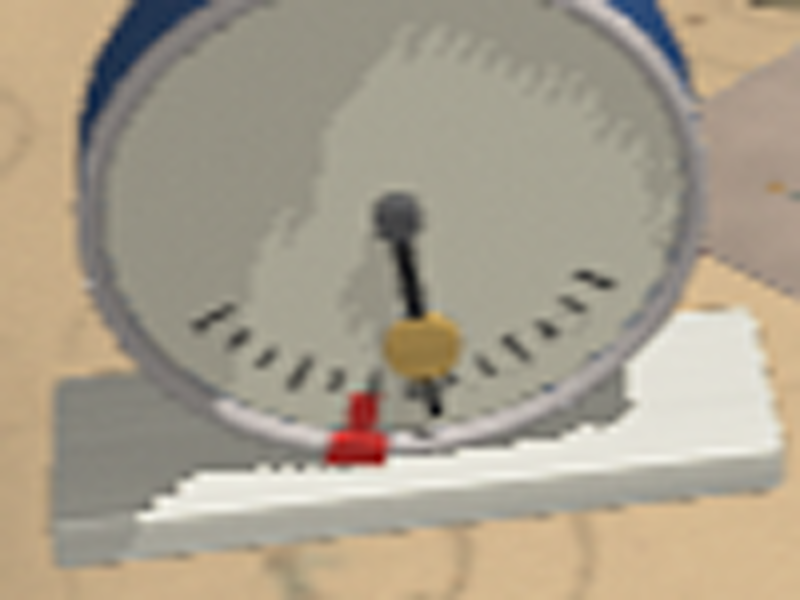

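```bash
cat > mark.py <<'E'
from h import *
from scipy.optimize import least_squares
d=np.load('s6.npz');s=dict(intrinsics=d['K'],view=d['V'])
px=lambda p:(np.array(p)+.5)/8-.5+[165,205]
L=np.array([(-22,70,12),(-22,-70,12),(-22,70,0),(-22,-70,0),(22,-70,12),(22,70,12)])/1e3
P=[px(p) for p in [(52,522),(782,455),(60,566),(780,488),(750,312),(60,382)]]
def T(x,l):
    Rm=R.from_euler('ZYX',[x[3],x[5],-x[4]]).as_matrix(); return x[:3]+Rm@np.array(l)
f=lambda x:np.concatenate([np.concatenate([proj(s,T(x,l))-p for l,p in zip(L,P)]),(x[:3]-[.3197,-.38,.2946])/.003,[x[5]/.02,(x[3]-1.209)/.02]])
r=least_squares(f,[.32,-.38,.295,1.2,0,0]);x=r.x;print(x.round(4),r.fun.round(2))
Rm=R.from_euler('ZYX',[x[3],x[5],-x[4]]).as_matrix()
for off in(-.011,-.013,-.015):
  for n,p in dict(hub=(398,215),markin=(366,395),markmid=(364,411),markout=(357,447),ptip=(434,412)).items():
    o,dd=ray(s,*px(p)); o=Rm.T@(o-x[:3]);dd=Rm.T@dd; q=o+dd*(off-o[0])/dd[0]; y,z=q[1],q[2]-.07
    print(off,n,'y,z mm',(y*1e3).round(1),(z*1e3).round(1),'r',(np.hypot(y,z)*1e3).round(1),'ang',np.arctan2(y,-z).round(3))
E
python3 mark.py
```

```text
[ 0.3212 -0.3775  0.2946  1.2068 -0.0083  0.0099] [-0.3   0.31  0.44 -0.61 -0.4   0.74  0.69  1.15  0.28 -0.51 -0.72 -0.86
  0.5   0.84  0.01  0.49 -0.11]
-0.011 hub y,z mm 0.5 -1.4 r 1.5 ang 0.341
-0.011 markin y,z mm 9.1 -43.3 r 44.3 ang 0.207
-0.011 markmid y,z mm 9.7 -47.2 r 48.2 ang 0.203
-0.011 markout y,z mm 11.6 -56.0 r 57.2 ang 0.205
-0.011 ptip y,z mm -3.5 -49.2 r 49.3 ang -0.072
-0.013 hub y,z mm 0.5 0.1 r 0.5 ang 1.725
-0.013 markin y,z mm 9.1 -41.7 r 42.7 ang 0.215
-0.013 markmid y,z mm 9.7 -45.5 r 46.6 ang 0.21
-0.013 markout y,z mm 11.6 -54.3 r 55.5 ang 0.211
-0.013 ptip y,z mm -3.5 -47.5 r 47.6 ang -0.073
-0.015 hub y,z mm 0.6 1.6 r 1.7 ang 2.796
-0.015 markin y,z mm 9.1 -40.0 r 41.0 ang 0.223
-0.015 markmid y,z mm 9.7 -43.9 r 44.9 ang 0.218
-0.015 markout y,z mm 11.6 -52.6 r 53.8 ang 0.218
-0.015 ptip y,z mm -3.4 -45.8 r 45.9 ang -0.075
```

```bash
cat >> mark.py <<'E'
print('ticks')
for off in (-.011,-.013):
  for p in [(212,317),(238,337),(268,357),(300,374),(337,380),(374,384),(450,378),(485,367),(515,347),(547,328),(573,303),(600,278),(364,411),(357,447)]:
    o,dd=ray(s,*px(p)); o=Rm.T@(o-x[:3]);dd=Rm.T@dd; q=o+dd*(off-o[0])/dd[0]; y,z=q[1]-.0005,q[2]-.07
    print(p,'r',(np.hypot(y,z)*1e3).round(1),'ang',np.arctan2(y,-z).round(3))
im=cv2.imread('pics/s6full.png');cv2.imwrite('pics/s6zz.png',cv2.resize(im[238:266,183:247],None,fx=12,fy=12,interpolation=cv2.INTER_CUBIC))
E
python3 mark.py | sed -n '/ticks/,$p'
```

```text
ticks
(212, 317) r 41.5 ang 1.038
(238, 337) r 41.0 ang 0.872
(268, 357) r 41.2 ang 0.689
(300, 374) r 42.1 ang 0.512
(337, 380) r 41.4 ang 0.34
(374, 384) r 41.4 ang 0.168
(450, 378) r 41.9 ang -0.181
(485, 367) r 41.8 ang -0.348
(515, 347) r 40.6 ang -0.521
(547, 328) r 41.0 ang -0.701
(573, 303) r 40.8 ang -0.884
(600, 278) r 42.2 ang -1.062
(364, 411) r 48.1 ang 0.193
(357, 447) r 57.1 ang 0.196
(212, 317) r 40.6 ang 1.071
(238, 337) r 39.9 ang 0.901
(268, 357) r 40.0 ang 0.714
(300, 374) r 40.6 ang 0.531
(337, 380) r 39.8 ang 0.353
(374, 384) r 39.8 ang 0.175
(450, 378) r 40.2 ang -0.187
(485, 367) r 40.3 ang -0.36
(515, 347) r 39.1 ang -0.54
(547, 328) r 39.7 ang -0.725
(573, 303) r 39.7 ang -0.913
(600, 278) r 41.3 ang -1.094
(364, 411) r 46.5 ang 0.2
(357, 447) r 55.4 ang 0.202
```

View pics/s6zz.png

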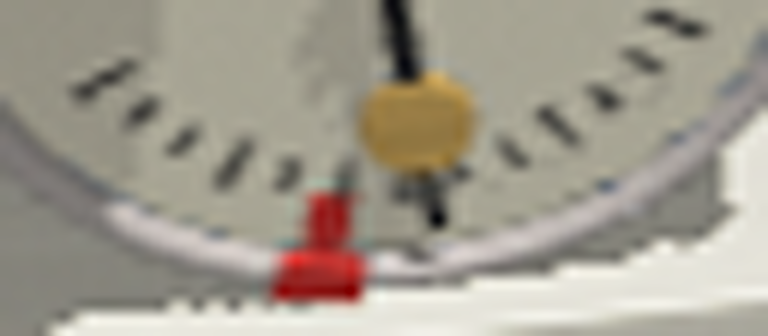

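Request:
{"name": "jog_arm", "arguments": {"increments": [{"translation":[0,0,0],"twist":1.07},{"translation":[0,0,0],"twist":1.07},{"translation":[0,0,0],"twist":1.07},{"translation":[0,0,0],"twist":1.07},{"translation":[0,0,0],"twist":1.07},{"translation":[20,-13.5,0],"twist":0},{"translation":[30,-20.3,0],"twist":0},{"translation":[30,-20.3,0],"twist":0},{"translation":[30,-20.3,0],"twist":0},{"translation":[30,-20.3,0],"twist":0}]}}

```text
t: 10.48
ee_pos: [0.375, -0.2189, 0.4568]
orientation: [-2.982, -0.989, -0.0]
force: [0.7, -0.4, -4.5]
grip_width: 0.301
```

Request:
{"name": "jog_arm", "arguments": {"increments": [{"translation":[30,-20.3,0],"twist":0},{"translation":[30,-20.3,0],"twist":0},{"translation":[30,-20.3,0],"twist":0},{"translation":[30,-20.3,0],"twist":0},{"translation":[30,-20.3,0],"twist":0},{"translation":[30,-20.3,0],"twist":0},{"translation":[30,-20.3,0],"twist":0},{"translation":[30,-20.3,0],"twist":0},{"translation":[30,-20.3,0],"twist":0},{"translation":[30,-20.3,0],"twist":0}]}}

```text
t: 11.32
ee_pos: [0.4934, 0.1239, 0.4569]
orientation: [2.981, 0.991, 0.001]
force: [0.7, -0.7, -4.6]
grip_width: 0.296
```

```bash
python3 -c "
from h import *
plan([.522,.2167,.265],.6499)"
```

```text
t 11.32 pos [0.4934 0.1239 0.4569] yaw 0.642 toolz [ 0. -0. -1.] F [ 0.7 -0.7 -4.6] w 0.296 q [ 0.25  0.28  0.59  1.88 -0.    1.17]
tool delta mm [ 78.4 -57.3 191.9] twist units -0.07
```

Request:
{"name": "jog_arm", "arguments": {"increments": [{"translation":[26,-19,0],"twist":-0.07},{"translation":[26,-19,0],"twist":0},{"translation":[26,-19,10],"twist":0},{"translation":[0,0,24],"twist":0},{"translation":[0,0,24],"twist":0},{"translation":[0,0,24],"twist":0},{"translation":[0,0,24],"twist":0},{"translation":[0,0,24],"twist":0},{"translation":[0,0,24],"twist":0},{"translation":[0,0,24],"twist":0}]}}

```text
t: 12.15
ee_pos: [0.5207, 0.2145, 0.2774]
orientation: [2.978, 1.002, -0.001]
force: [0.4, 0.3, -3.4]
grip_width: 0.298
```

Request:
{"name": "jog_arm", "arguments": {"increments": [{"translation":[0,0,12],"twist":0},{"translation":[0,0,0],"twist":0},{"translation":[0,0,0],"twist":0},{"translation":[0,0,0],"twist":0},{"translation":[0,0,0],"twist":0},{"translation":[0,0,0],"twist":0},{"translation":[0,0,0],"twist":0},{"translation":[0,0,0],"twist":0},{"translation":[0,0,0],"twist":0},{"translation":[0,0,0],"twist":0}]}}

```text
t: 12.98
ee_pos: [0.5211, 0.2146, 0.267]
orientation: [-2.977, -1.004, -0.0]
force: [0.5, 0.1, -3.4]
grip_width: 0.299
```

```bash
python3 -c "
from h import *
plan([.522,.2167,.225],.6499)
overlay('wrist','w7.png',f=1.5)
overlay('scene','s7.png',crop=(110,250,120,290),f=4.6)
overlay('top','t7.png',crop=(170,300,100,250),f=5)"
```

```text
t 12.98 pos [0.5211 0.2146 0.267 ] yaw 0.651 toolz [ 0.  0. -1.] F [ 0.5  0.1 -3.4] w 0.299 q [ 0.39  0.36  0.21  1.42 -0.    1.31]
tool delta mm [ 2.  -1.1 42. ] twist units 0.01
```

View pics/w7.png

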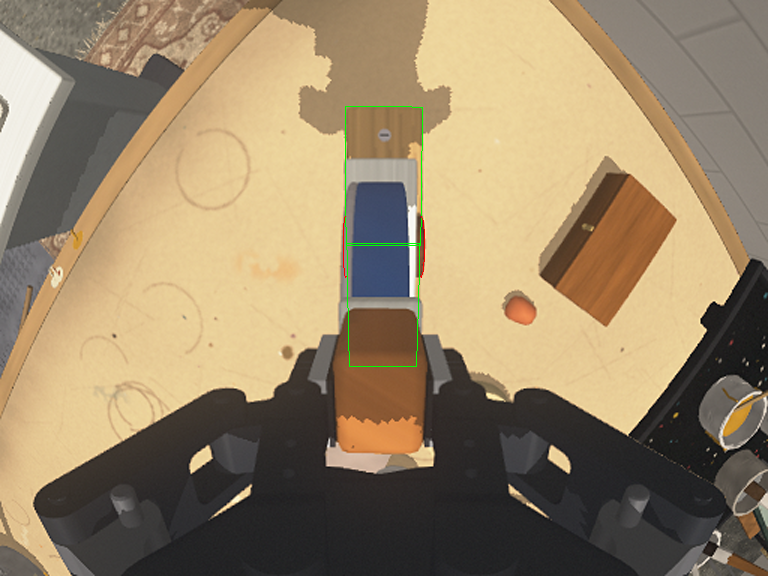

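View pics/s7.png

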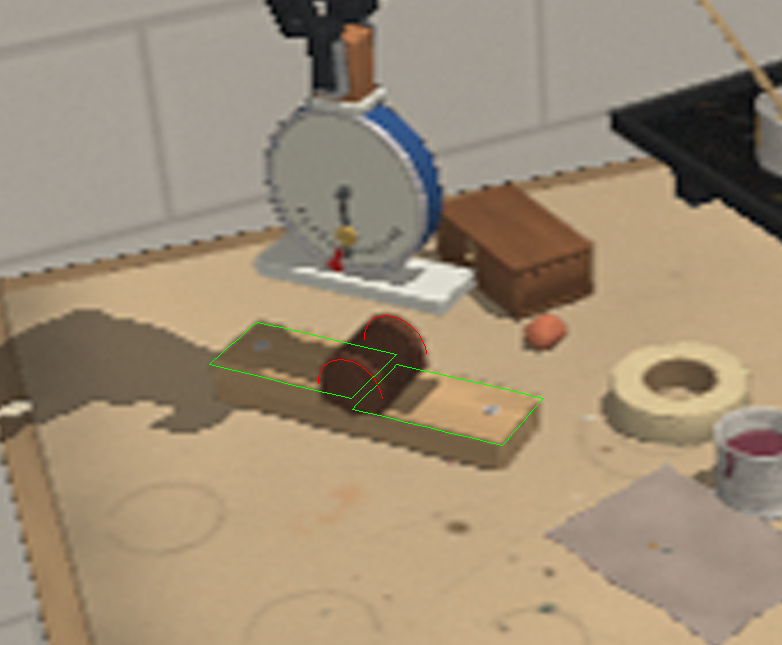

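View pics/t7.png

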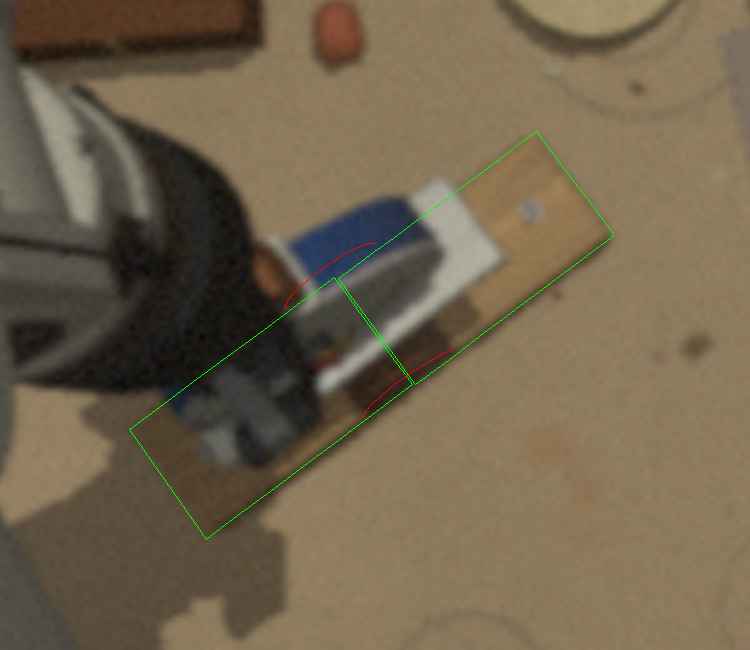

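Request:
{"name": "jog_arm", "arguments": {"increments": [{"translation":[2,-1.1,12],"twist":0},{"translation":[0,0,12],"twist":0},{"translation":[0,0,10],"twist":0},{"translation":[0,0,2],"twist":0},{"translation":[0,0,1],"twist":0},{"translation":[0,0,1],"twist":0},{"translation":[0,0,1],"twist":0},{"translation":[0,0,1],"twist":0},{"translation":[0,0,1],"twist":0},{"translation":[0,0,0],"twist":0}]}}

```text
t: 13.97
ee_pos: [0.522, 0.2167, 0.2259]
orientation: [2.977, 1.004, 0.001]
force: [0.3, 0.0, -4.2]
grip_width: 0.301
```

```bash
python3 -c "
from h import *
plan([.522,.2167,.224],.6499)"
```

```text
t 13.97 pos [0.522  0.2167 0.2259] yaw 0.651 toolz [ 0.  0. -1.] F [ 0.3  0.  -4.2] w 0.301 q [ 0.39  0.38  0.13  1.32 -0.    1.31]
tool delta mm [ 0.  -0.   1.9] twist units 0.01
```

Request:
{"name": "jog_arm", "arguments": {"increments": [{"translation":[0,0,0.7],"twist":0},{"translation":[0,0,0.7],"twist":0},{"translation":[0,0,0.7],"twist":0},{"translation":[0,0,0.7],"twist":0},{"translation":[0,0,0],"twist":0},{"translation":[0,0,0],"twist":0},{"translation":[0,0,0],"twist":0},{"translation":[0,0,0],"twist":0},{"translation":[0,0,0],"twist":0},{"translation":[0,0,0],"twist":0}]}}

```text
t: 14.8
ee_pos: [0.5221, 0.2167, 0.224]
orientation: [-2.977, -1.004, -0.002]
force: [-1.2, -1.3, 5.3]
grip_width: 0.297
```

```bash
python3 -c "
from h import *
plan([.522,.2167,.224],.6499)"
```

```text
t 14.8 pos [0.5221 0.2167 0.224 ] yaw 0.651 toolz [ 0.001  0.    -1.   ] F [-1.2 -1.3  5.3] w 0.297 q [ 0.39  0.38  0.13  1.31 -0.    1.31]
tool delta mm [-0.1 -0.1 -0. ] twist units 0.01
```

Request:
{"name": "jog_arm", "arguments": {"increments": [{"translation":[0,0,0.3],"twist":0},{"translation":[0,0,0],"twist":0},{"translation":[0,0,0],"twist":0},{"translation":[0,-3.1,0],"twist":0},{"translation":[0,-3.1,0.1],"twist":0},{"translation":[0,-3.1,0.1],"twist":0},{"translation":[0,-3.1,0.2],"twist":0},{"translation":[0,-3.1,0.2],"twist":0},{"translation":[0,0,0],"twist":0},{"translation":[0,0,0],"twist":0}], "squeeze": 20}}

```text
t: 15.63
ee_pos: [0.5138, 0.2285, 0.2233]
orientation: [2.975, 1.003, 0.005]
force: [0.4, -2.4, 6.3]
grip_width: 0.301
```

```bash
python3 -c "
from h import *
plan([.522,.2167,.224],.6499)
overlay('scene','s8.png',crop=(110,250,120,290),f=4.6,draw=False)
overlay('wrist','w8.png',f=1.5,draw=False)"
```

```text
t 15.63 pos [0.5138 0.2285 0.2233] yaw 0.65 toolz [ 0.004 -0.001 -1.   ] F [ 0.4 -2.4  6.3] w 0.301 q [ 0.42  0.38  0.11  1.31 -0.    1.34]
tool delta mm [-0.6 14.3 -0.6] twist units 0.0
```

View pics/s8.png

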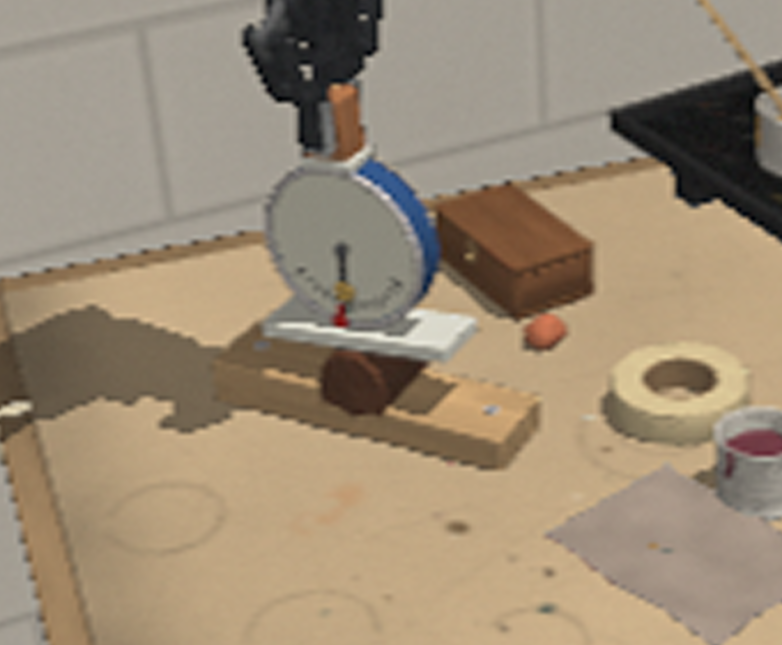

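View pics/w8.png

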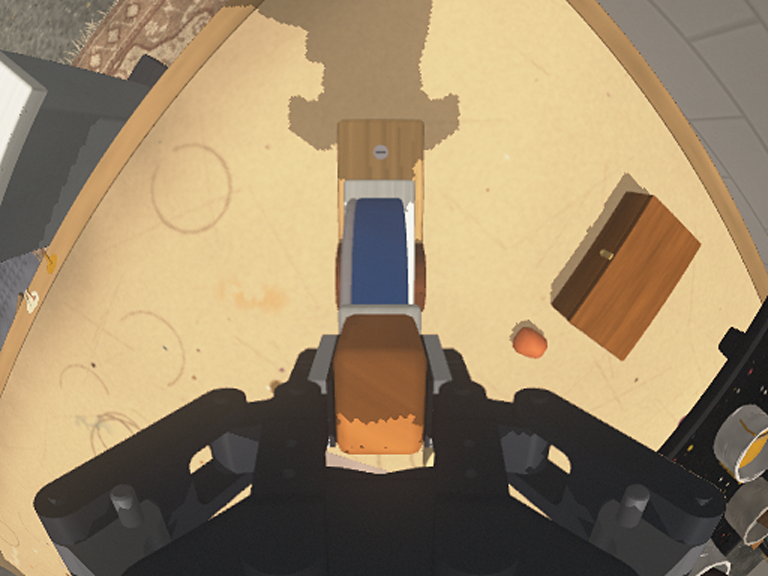

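```bash
cat > tilt.py <<'E'
from h import *
o=arm.get_obs();s=arm.snapshot('wrist')
m=np.array(s['mount']);K=np.array(s['intrinsics'])
# gauge +y = tool -y ; gauge z = tool -z ; lean th: +y lowered
def pix(l,th):
    y,z=l[1],l[2]-.157
    Y=y*np.cos(th)+z*np.sin(th); Z=-y*np.sin(th)+z*np.cos(th)
    t=np.array([l[0],-Y,.003-Z]); c=m[:3,:3].T@(t-m[:3,3]); a=np.arctan2(np.hypot(c[0],c[1]),c[2]);ph=np.arctan2(c[1],c[0])
    return K[0,2]+K[0,0]*a*np.cos(ph),K[1,2]+K[1,1]*a*np.sin(ph)
for th in(0,.05,.1,.15,.2,.25):
    print(th,'foot end row*1.5',[round(pix((0,y,.012),th)[1]*1.5,1) for y in(.07,-.07)])
E
python3 tilt.py
```

```text
0 foot end row*1.5 [np.float64(156.8), np.float64(372.7)]
0.05 foot end row*1.5 [np.float64(168.9), np.float64(384.6)]
0.1 foot end row*1.5 [np.float64(181.0), np.float64(396.6)]
0.15 foot end row*1.5 [np.float64(193.1), np.float64(408.5)]
0.2 foot end row*1.5 [np.float64(205.2), np.float64(420.4)]
0.25 foot end row*1.5 [np.float64(217.2), np.float64(432.4)]
```

Request:
{"name": "jog_arm", "arguments": {"increments": [{"translation":[0,-2.8,0.2],"twist":0},{"translation":[0,-2.8,0.3],"twist":0},{"translation":[0,-2.8,0.3],"twist":0},{"translation":[0,-2.8,0.4],"twist":0},{"translation":[0,-2.8,0.4],"twist":0},{"translation":[0,-2.6,0.4],"twist":0},{"translation":[0,0,0],"twist":0},{"translation":[0,0,0],"twist":0},{"translation":[0,0,0],"twist":0},{"translation":[0,0,0],"twist":0}]}}

```text
t: 16.62
ee_pos: [0.5037, 0.2417, 0.2212]
orientation: [2.975, 1.003, 0.005]
force: [1.0, -2.3, 6.0]
grip_width: 0.299
```

Request:
{"name": "jog_arm", "arguments": {"increments": [{"translation":[0,0,0],"twist":0},{"translation":[0,0,0],"twist":0},{"translation":[0,0,0],"twist":0},{"translation":[0,0,0],"twist":0},{"translation":[0,0,0],"twist":0},{"translation":[0,0,0],"twist":0},{"translation":[0,0,0],"twist":0},{"translation":[0,0,0],"twist":0},{"translation":[0,0,0],"twist":0},{"translation":[0,0,0],"twist":0}]}}

```text
t: 17.45
ee_pos: [0.5038, 0.2417, 0.2213]
orientation: [2.975, 1.003, 0.005]
force: [0.7, -2.5, 5.6]
grip_width: 0.298
```

```bash
cat > look.py <<'E'
import sys
from h import *
n=sys.argv[1]
plan([.522,.2167,.224],.6499)
s,o=overlay('scene','s%s.png'%n,crop=(155,190,165,235),f=11,draw=False);np.savez('sc%s.npz'%n,px=s['pixels'],K=s['intrinsics'],V=s['view'])
s,o=overlay('wrist','w%s.png'%n,f=1.5,draw=False)
ims={k:cv2.imread('pics/%s.png'%k).astype(float)[:, 365:395].mean((1,2)) for k in ('w4','w7','w8','w'+n)}
for k,p in ims.items():
    g=np.diff(cv2.GaussianBlur(p.reshape(-1,1),(1,5),0).ravel()); w=g[140:240]; i=np.argsort(-np.abs(w))[:6]+140; print(k,[(int(a),round(g[a],1)) for a in i])
E
python3 look.py 9
```

```text
t 17.45 pos [0.5038 0.2417 0.2213] yaw 0.65 toolz [ 0.004 -0.001 -1.   ] F [ 0.7 -2.5  5.6] w 0.298 q [ 0.45  0.37  0.1   1.3  -0.    1.37]
tool delta mm [-0.6 31.  -2.7] twist units 0.0
w4 [(181, np.float64(-32.0)), (180, np.float64(-24.9)), (182, np.float64(-22.4)), (179, np.float64(-8.4)), (183, np.float64(-7.9)), (159, np.float64(5.8))]
w7 [(181, np.float64(-33.3)), (180, np.float64(-25.7)), (182, np.float64(-23.4)), (158, np.float64(15.4)), (159, np.float64(12.6)), (157, np.float64(12.3))]
w8 [(197, np.float64(-34.2)), (198, np.float64(-25.2)), (196, np.float64(-24.8)), (179, np.float64(17.3)), (180, np.float64(16.4)), (178, np.float64(10.3))]
w9 [(217, np.float64(-30.5)), (218, np.float64(-28.4)), (216, np.float64(-19.3)), (206, np.float64(16.8)), (205, np.float64(16.4)), (219, np.float64(-15.8))]
```

View pics/s9.png

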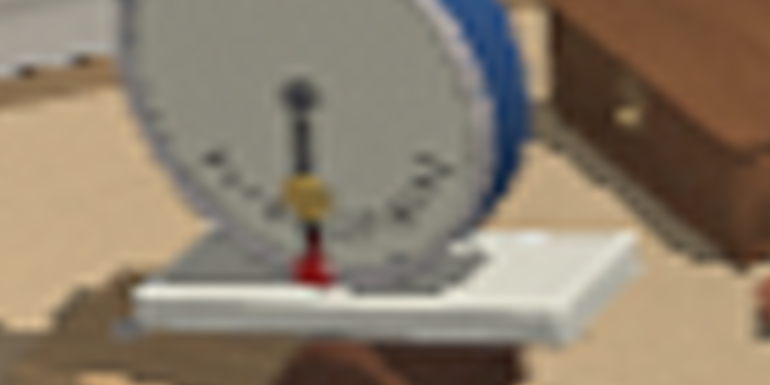

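View pics/w9.png

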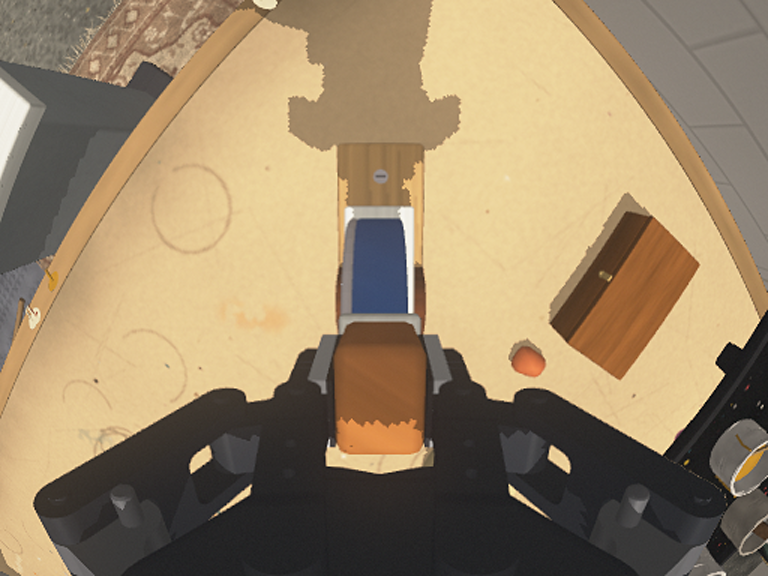

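Request:
{"name": "jog_arm", "arguments": {"increments": [{"translation":[0,0,0],"twist":0},{"translation":[0,0,0],"twist":0},{"translation":[0,0,0],"twist":0},{"translation":[0,0,0],"twist":0},{"translation":[0,0,0],"twist":0},{"translation":[0,0,0],"twist":0},{"translation":[0,0,0],"twist":0},{"translation":[0,0,0],"twist":0},{"translation":[0,0,0],"twist":0},{"translation":[0,0,0],"twist":0}]}}

```text
t: 18.38
ee_pos: [0.5038, 0.2417, 0.2213]
orientation: [2.975, 1.003, 0.005]
force: [0.1, -1.4, 4.9]
grip_width: 0.301
```

```bash
cat > fin.py <<'E'
from h import *
a=0
for i in range(6):
    s=arm.snapshot('scene');a=a+s['pixels'].astype(float)/6
o=arm.get_obs();print(o['t'],o['ee_pos'])
np.savez('fin.npz',px=a,K=s['intrinsics'],V=s['view'])
# rectify dial plane into local (y,z) frame for a given x offset; scale 6 px/mm
th=.198;yaw=.65
e=np.array([-np.sin(yaw),np.cos(yaw),0]);ez=np.array([0,0,1.]);ex=np.array([np.cos(yaw),np.sin(yaw),0])
ydir=e*np.cos(th)-ez*np.sin(th);zdir=e*np.sin(th)+ez*np.cos(th)
piv=o['ee_pos']-[0,0,.003]; org=piv-.157*zdir
for off in(-.011,-.014):
    H=60*6
    yy,zz=np.meshgrid(np.linspace(30,-30,H),np.linspace(5,-62,int(67*6)))
    mp=np.zeros(yy.shape+(2,),np.float32)
    V=np.array(s['view']);K=np.array(s['intrinsics'])
    P=org+off*ex+yy[...,None]/1e3*ydir+(.07+zz[...,None]/1e3)*zdir
    c=P@V[:3,:3].T+V[:3,3];q=c@K.T;mp=(q[...,:2]/q[...,2:]).astype(np.float32)
    im=cv2.remap(a.astype(np.float32),mp[...,0],mp[...,1],cv2.INTER_CUBIC)
    im=cv2.cvtColor(np.clip(im,0,255).astype(np.uint8),cv2.COLOR_RGB2BGR)
    cv2.imwrite('pics/rect%d.png'%(-off*1000),im)
x=np.hstack([cv2.imread('pics/rect11.png'),cv2.imread('pics/rect14.png')]);cv2.imwrite('pics/rect.png',x)
E
python3 fin.py
```

```text
18.6833 [0.5037416  0.24172272 0.22125647]
```

View pics/rect.png

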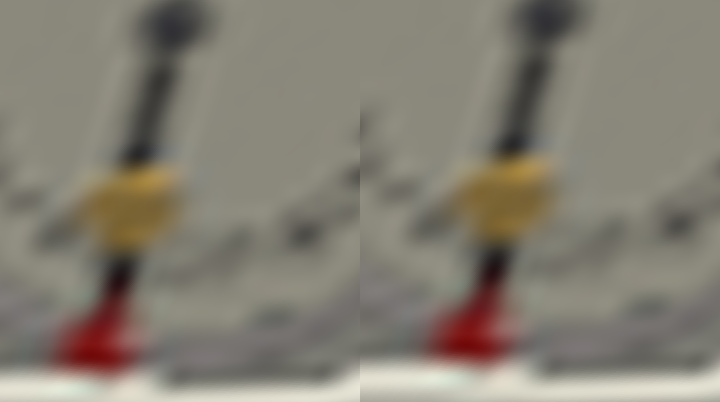

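```bash
cat >> mark.py <<'E'
im=d['px'].astype(np.float32)
for off in(-.011,-.012,-.013):
    A,Rr=np.meshgrid(np.linspace(.75,-.75,750),np.linspace(36,60,240))  # columns angle(2mrad), rows radius .1mm
    y=Rr*np.sin(A)/1e3+.0005; z=.07-Rr*np.cos(A)/1e3
    P=x[:3]+np.stack([np.full_like(y,off),y,z],-1)@Rm.T
    V=s['view'];K=s['intrinsics'];c=P@V[:3,:3].T+V[:3,3];q=c@K.T;mp=(q[...,:2]/q[...,2:]).astype(np.float32)
    w=cv2.remap(im,mp[...,0],mp[...,1],cv2.INTER_CUBIC)
    red=np.clip(w[...,0]-(w[...,1]+w[...,2])/2-60,0,None)
    for r0,r1 in((90,130),(130,170),(180,240)): k=red[r0:r1]; print('red',off,(r0+r1)/20+36,((k*A[r0:r1]).sum()/k.sum()).round(4))
    if off==-.011: cv2.imwrite('pics/polar.png',cv2.cvtColor(np.clip(w,0,255).astype(np.uint8),cv2.COLOR_RGB2BGR))
    g=w.mean(2)[40:70].mean(0); 
    for t in (-.698,-.524,-.349,.349,.524,.698):
        i=np.abs(A[0]-t)<.06; ww=np.clip(np.percentile(g[i],70)-g[i],0,None); print('tick',t,((ww*A[0][i]).sum()/ww.sum()).round(4),end=' ')
    print()
E
python3 mark.py|grep -E 'red|tick '
```

```text
red -0.011 47.0 0.2015
red -0.011 51.0 0.1964
red -0.011 57.0 0.1941
tick -0.698 -0.6955 tick -0.524 -0.5217 tick -0.349 -0.3498 tick 0.349 0.3405 tick 0.524 0.5146 tick 0.698 0.6925 
red -0.012 47.0 0.2022
red -0.012 51.0 0.2004
red -0.012 57.0 0.1962
tick -0.698 -0.706 tick -0.524 -0.5321 tick -0.349 -0.3584 tick 0.349 0.348 tick 0.524 0.5241 tick 0.698 0.7046 
red -0.013 47.0 0.2041
red -0.013 51.0 0.2057
red -0.013 57.0 0.1986
tick -0.698 -0.7162 tick -0.524 -0.5422 tick -0.349 -0.3675 tick 0.349 0.3567 tick 0.524 0.5335 tick 0.698 0.7163
```

View pics/polar.png

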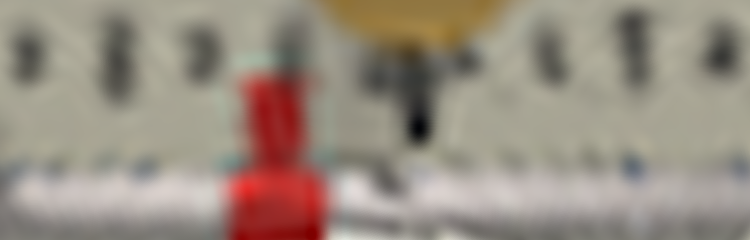

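Request:
{"name": "jog_arm", "arguments": {"increments": [{"translation":[0,-0.4,0.1],"twist":0},{"translation":[0,-0.3,0.1],"twist":0},{"translation":[0,0,0],"twist":0},{"translation":[0,0,0],"twist":0},{"translation":[0,0,0],"twist":0},{"translation":[0,0,0],"twist":0},{"translation":[0,0,0],"twist":0},{"translation":[0,0,0],"twist":0},{"translation":[0,0,0],"twist":0},{"translation":[0,0,0],"twist":0}]}}

```text
t: 19.52
ee_pos: [0.5036, 0.242, 0.2212]
orientation: [2.975, 1.002, 0.006]
force: [0.1, -2.0, 5.8]
grip_width: 0.294
```

Request:
{"name": "jog_arm", "arguments": {"increments": [{"translation":[0,0,0],"twist":0},{"translation":[0,0,0],"twist":0},{"translation":[0,0,0],"twist":0},{"translation":[0,0,0],"twist":0},{"translation":[0,0,0],"twist":0},{"translation":[0,0,0],"twist":0},{"translation":[0,0,0],"twist":0},{"translation":[0,0,0],"twist":0},{"translation":[0,0,0],"twist":0},{"translation":[0,0,0],"twist":0}]}}

```text
t: 20.35
ee_pos: [0.5036, 0.242, 0.2212]
orientation: [2.975, 1.002, 0.006]
force: [0.4, -3.0, 5.3]
grip_width: 0.296
```

Request:
{"name": "jog_arm", "arguments": {"increments": [{"translation":[0,0,0],"twist":0},{"translation":[0,0,0],"twist":0},{"translation":[0,0,0],"twist":0},{"translation":[0,0,0],"twist":0},{"translation":[0,0,0],"twist":0},{"translation":[0,0,0],"twist":0},{"translation":[0,0,0],"twist":0},{"translation":[0,0,0],"twist":0},{"translation":[0,0,0],"twist":0},{"translation":[0,0,0],"twist":0}]}}

```text
t: 21.18
ee_pos: [0.5036, 0.242, 0.2212]
orientation: [2.975, 1.002, 0.006]
force: [0.4, -3.8, 5.7]
grip_width: 0.296
```

```bash
python3 look.py 10; python3 -c "
from h import *
overlay('scene','s10b.png',crop=(110,250,120,290),f=4.6,draw=False)"
```

```text
t 21.18 pos [0.5036 0.242  0.2212] yaw 0.65 toolz [ 0.004 -0.001 -1.   ] F [ 0.4 -3.8  5.7] w 0.296 q [ 0.45  0.37  0.1   1.3  -0.    1.37]
tool delta mm [-0.6 31.3 -2.7] twist units -0.0
w4 [(181, np.float64(-32.0)), (180, np.float64(-24.9)), (182, np.float64(-22.4)), (179, np.float64(-8.4)), (183, np.float64(-7.9)), (159, np.float64(5.8))]
w7 [(181, np.float64(-33.3)), (180, np.float64(-25.7)), (182, np.float64(-23.4)), (158, np.float64(15.4)), (159, np.float64(12.6)), (157, np.float64(12.3))]
w8 [(197, np.float64(-34.2)), (198, np.float64(-25.2)), (196, np.float64(-24.8)), (179, np.float64(17.3)), (180, np.float64(16.4)), (178, np.float64(10.3))]
w10 [(217, np.float64(-30.5)), (218, np.float64(-28.4)), (216, np.float64(-19.2)), (219, np.float64(-15.9)), (206, np.float64(15.8)), (205, np.float64(15.3))]
```

View pics/s10.png

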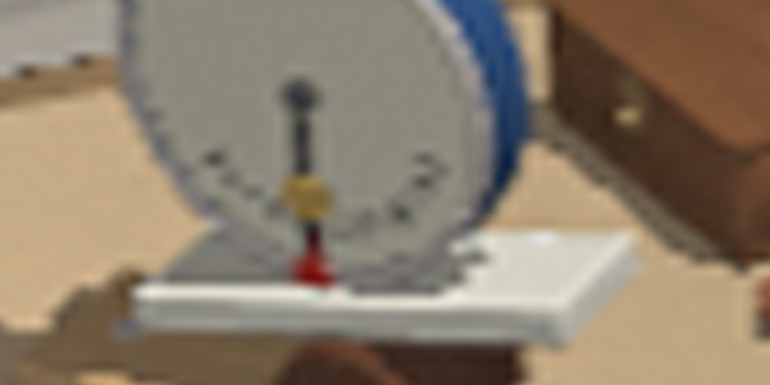

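View pics/s10b.png

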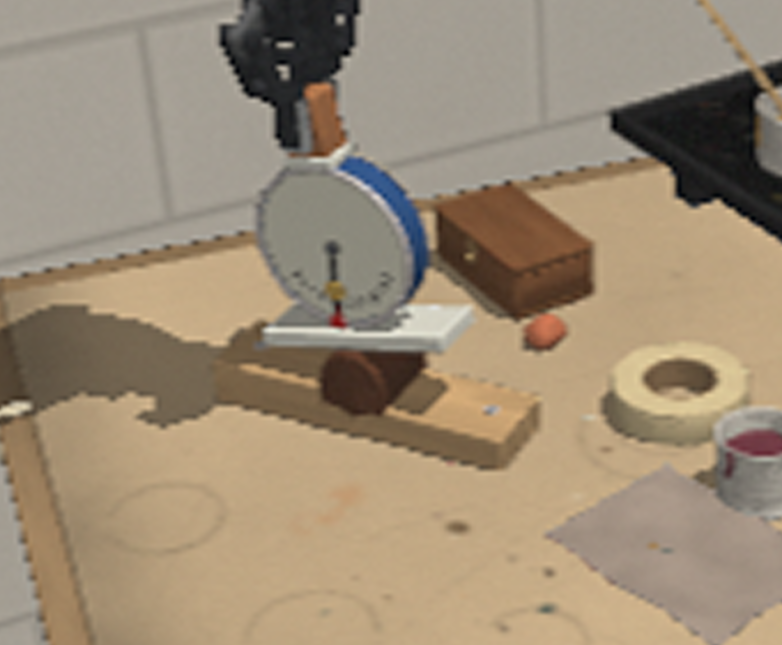

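```bash
python3 -c "
from station import arm
print(arm.job_done()); print(arm.get_obs()['t'])"
```

```text
the job is handed in; nothing more can be done
None
the job is handed in; nothing more can be done
```

I picked the gauge up by its handle and set it down level and centred on the batten. I then rocked it until the pointer rested on the red mark, and handed it in at about 21 s while still holding it at 20 N.

- **Mark angle:** about 0.20 rad, measured in a closer scene-camera picture and checked against the dial's 10° ticks.
- **Final lean:** about 0.20 rad from the arm's position and about 0.197 rad from the foot's edge in the wrist camera. These agree within my measuring error of roughly 0.01 rad.
- **Contact and stillness:** the last force reading was about 5.7 N upward on the tool, so the foot is pressed onto the batten. The arm's position did not change over the last 1.7 s.
- **Pointer on mark:** in the last scene picture the pointer line runs into the red mark. That view is coarse, about 4° per pixel, so it only confirms alignment to within about 0.02 rad.
- **Bystanders:** the arm touched none of them. The tape roll and wax lump look unmoved in the last picture. I did not measure the tin and the panel again at the end.

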